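Spacer on the post, then hover the upper cast over the lower one

TASK

Get the bite ready for checking: slide the tall thick-walled steel spacer collar over the upright post of the articulator's lower frame until it sits fully down on the shoulder, and let go of it. Then pick up the full-arch plaster cast by its key, carry it over the bur rack and the post without hitting anything, and hold it still and level about 6 mm above the matching lower cast, rounded front over rounded front, never letting the two casts touch; finish while still holding it there. Leave everything else on the bench where it is.

Things in the scene. Friction and masses are not known exactly. Their poses are not given: they have to be found in the camera images.
- frame: Lower frame of an articulator, fixed to the bench: flat aluminium plate 100 (x) x 200 (y) x 12 mm high; origin at the centre of its underside, z up. On its -y part, centred 50 mm from the plate's centre, stands the lower cast (cream plaster, horseshoe of teeth on top, highest point 44 mm above the bench); on its +y part, 60 mm from the plate's centre, stands the steel post.
- post_foot (a point): Centre of the post's foot, 18 mm above the bench, on the upper face of a round shoulder 28 mm across: here the collar's underside must come to rest. The post is 12 mm in diameter, upright, 44 mm high above this point (top 62 mm above the bench, its last 4 mm tapering to 6 mm across).
- lower_mid (a point): Reference point of the lower cast at the height of its tooth tips, 44 mm above the bench; x points to the cast's rounded front. The cast is D-shaped: it reaches 31 mm to +x (half-round front of radius 31 mm about this point), 26 mm to -x (flat back) and 31 mm to either side.
- lower_front (a point): Middle of the lower cast's rounded front, 31 mm along +x from lower_mid, at tooth-tip height.
- collar: Loose steel spacer collar, a thick-walled tube standing upright: 32 mm outside diameter, 15 mm bore right through, 26 mm high, about 0.13 kg. Origin on its axis at its underside.
- cast: Loose full-arch upper cast, cream plaster, 0.16 kg, standing teeth down; D-shaped like the lower cast (x -26 to rounded front +31 mm, y +-31). Teeth 0-8 mm, block 8-22 mm high; on top, centred over the origin, an upright key to grip: 14 (y) x 30 (x) mm, 22-56 mm high. Origin at tooth-tip level (underside), z up. Matched: origin above lower_mid, x axes parallel.
- cast_front (a point): Middle of the upper cast's rounded front, 31 mm along its +x from its origin, at tooth-tip level.
- rack: Fixed wooden bur rack standing between the loose parts and the frame: 260 (x) x 50 (y) mm, 35 mm high, burs sticking up to 63 mm above the bench. Origin at the centre of its underside.
- half_cast: Loose bystander: half-arch cream plaster cast without a key, about 50 x 26 x 22 mm. Origin about mid-underside.
- thin_ring: Loose bystander: thin flat steel ring, 40 mm across, 28 mm bore, 10 mm high. Origin at the centre of its underside.
- bottle: Loose bystander: amber bottle 52 mm across, 110 mm high. Origin at the centre of its underside.
- jar: Loose bystander: low white jar 60 mm across, 55 mm high. Origin at the centre of its underside.
- bowl: Loose bystander: dark rubber mixing bowl, 100 mm across, 58 mm high. Origin at the centre of its underside.
- spatula: Loose bystander: spatula 190 mm long lying on the bench. Origin at mid-underside, x along it.
- brush: Loose bystander: brush 160 mm long lying on the bench. Origin at mid-underside, x along it.
Things that resemble listed ones, but are neither listed nor needed, are in the scene too. Leave any orange or purple look-alike of the cast alone. What is shaped like the frame but orange is not meant.

How it is judged:
By the outcome, as a careful person would: the job done as asked, in the order asked, and still so for the second after the job is handed in, while the arm keeps its last pose, push and grip.
It also fails if it takes over 72 s, if anything falls off the work surface, if the arm or the gripper's body presses on something with over 40 N, if the wrist force passes 120 N, or if a joint passes its speed limit or range.

ROBOT

A 6-joint arm with a two-finger parallel gripper is mounted at the origin on the work surface. World frame = base frame: x ahead of the robot, y to its left, z up, the work surface at z = 0. Lengths are in m, angles in rad, forces in N, time in s.
With the tool pointing down it reaches from about 0.375 to 0.9 m from the base axis. Payload 3.1 kg.
Tool frame: the origin (TCP) lies on the front face of the gripper's body, between the roots of the fingers; the fingertips stand 70 mm ahead of it and the grasp point (between the pads) lies 51 mm ahead of it; z points along the fingers, y is the line along which they close (so a half turn about z gives the same grasp; the last joint's range is limited). The gripper opens to 87 mm and grips with 3 to 60 N. Pads are 19 mm wide; open, the fingers measure 117 mm over their backs; the gripper's body (75 mm by 190 mm) begins 51 mm behind the grasp point.
Start: joints at [1.141, 0.527, 1.433, -0, 1.181, -0.178], TCP at [0.156, 0.605, 0.292] pointing down, gripper open.
Joint ranges: [-3.08, 3.08], [-0.75, 2.2], [0.22, 2.44], [-1.43, 4.57], [0, 2.65], [-2.85, 2.85]. Speed limits (rad/s): [2.79, 2.79, 3.14, 3.14, 3.14, 3.14].

INTERFACE

Orientations are given as a unit quaternion [w, x, y, z].
In Python, from bench import * gives the robot as it stands.
- The arm moves only by the tool apply_moves, never from a script. Its argument "series" is a list of rows, each an object of numbers: "tx", "ty", "tz": the shift along the tool's x, y, z in mm; "yaw": the turn about the tool's z in rad; "jaw": the opening in per cent of the stroke, from 0 (shut) to 100 (fully open). In form: [{"tx": .., "ty": .., "tz": .., "yaw": .., "jaw": ..}, ...]. A call has 1 to 20 rows; each row shifts and turns the commanded pose from where the row before left it, along the tool's axes as they then stand; what a row does not reach is not made up. A row lasts 1/12 s, in which the tool goes at most 41.7 mm and 7.16 degrees, less where a joint would pass 70% of its speed; a pose out of reach is approached as far as the arm can. A call is refused whole if a number of a shift passes 41.7 or a number of a turn 0.125, either way. A call with a gripper value outside its range is refused whole. The fingers move at their own pace and stop on an object; "newtons" is the grip in N (left out, the last holds). Time passes only in rows, so rows that do not move let the fingers close. It gives the time, the measured TCP pose, the force, the opening and the grip force at its end, in the units of the state.
- observe(): the state, without advancing time (a new reading comes with each control period).
- camera(name): name is "scene" or "top" or "wrist"; returns a dict with "frame" (384x512x3 uint8, blue, green, red), "range_z" (384x512 float32, m along the optical axis (not along the pixel's ray), 0 where there is no reading), "camera_matrix" (3x3 intrinsics, pixels), "R" (3x3) and "t" (3): a world point X has camera coordinates R X + t. Camera axes: x right, y down, z forward; pixel columns grow to the right and rows downward; lengths in m; the calibration is good to about 2 mm. A picture is of the moment at which its call begins.
- finish_job(): hands the job in; it is judged then, once.
Trained networks look in a picture, given as the dict that the camera call returned (one of the last four; its "shot" number tells which), for a name from the list of things; names that differ only in an ending like _2 or _b are one class to them, and where a whole thing is asked for, a point or a joint stands for the part that bears it (a point fixed in the world has none). Each returns a list of dicts, best first, with "p" (0 to 1); they miss things now and then, are a little off and sometimes report something else, mostly with a low value. They report only what shows in the picture. A call takes as long as a camera call. They do not tell look-alikes from the thing itself.
- silhouettes(thing, picture): "mask" (384x512 bool, what is visible of it).
- spot_point(thing, picture): "at" ([x, y, z] in m, in world coordinates, good to about 4 mm: a listed point, or the origin of a listed thing).
The state is a dict: "t": time; "joint_positions": joint angles; "joint_velocities": joint speeds; "joint_torque": joint torques, N m; "tcp_pos": TCP position; "orientation": TCP orientation; "ft_force": force on the tool from outside, world axes, zero at the start; "torque": the same for the moment, N m; "finger_gap": finger opening in m; "grip_force": force on a finger pad.
Only numpy, scipy, OpenCV 4.12 (cv2) and the standard library are available. Lean on these libraries where they do the work, as an engineer would, in place of code of your own. Each camera call takes 0.05 s, during which the arm holds its last target. There are 200 camera calls.

## Working session

There is one attempt and no reset: what is moved stays moved. The work goes in short steps, Python scripts to look and compute and a tool call to move; the robot and the scene stay as the last step left them, time stands still between calls to the robot, and variables do not carry over. Pictures are saved under pics/ and viewed, at most 10 in all, crops included, and the job is handed in when it is done.

Besides the shell and the picture viewer there is one more tool, called after "Emit:" by a JSON object that holds its "fn" and its "kwargs". apply_moves: Moves the arm, as the interface text tells. Its arguments: {"type":"object","properties":{"series":{"type":"array","items":{"type":"object","properties":{"tx":{"type":"number"},"ty":{"type":"number"},"tz":{"type":"number"},"yaw":{"type":"number"},"jaw":{"type":"number"}}}},"newtons":{"type":"number"}},"required":["series"]}

```bash
mkdir -p pics; ls; cat > h.py <<'E'
from bench import *
import numpy as np, cv2
def px2w(c,u,v,z=None):
    K=c["camera_matrix"];R=c["R"];t=np.array(c["t"])
    r=np.linalg.solve(K,np.array([u,v,1.]))
    C=-R.T@t; d=R.T@r
    if z is None: s=c["range_z"][int(v),int(u)]
    else: s=(z-C[2])/d[2]
    return C+s*d
def cloud(c):
    K=c["camera_matrix"];R=c["R"];t=np.array(c["t"])
    v,u=np.mgrid[:384,:512]; p=np.stack([u,v,np.ones_like(u)],-1)@np.linalg.inv(K).T*c["range_z"][...,None]
    return (p-t)@R
def w2px(c,X):
    p=c["camera_matrix"]@(c["R"]@np.array(X)+c["t"]);return p[:2]/p[2]
E
python3 - <<'E'
from h import *
s=observe();print({k:np.round(v,3).tolist() for k,v in s.items()})
ims=[]
for n in("top","scene"):
    c=camera(n);cv2.imwrite(f"pics/{n}0.png",c["frame"])
    for th in "frame post_foot lower_mid lower_front collar cast cast_front rack half_cast thin_ring".split():
        for r in spot_point(th,c)[:3]: print(n,th,round(r["p"],2),np.round(r["at"],3),np.round(w2px(c,r["at"])))
E
```

```text
pics
{'t': 0.0, 'joint_positions': [1.141, 0.528, 1.434, -0.0, 1.181, -0.179], 'joint_velocities': [-0.0, 0.0, 0.001, -0.001, 0.001, -0.001], 'joint_torque': [0.001, -44.005, -17.659, 0.064, 0.058, -0.0], 'tcp_pos': [0.155, 0.605, 0.291], 'orientation': [-0.0, 0.126, 0.992, -0.001], 'ft_force': [-1.105, 0.135, -0.129], 'torque': [0.014, 0.031, -0.011], 'grip_force': 0.0, 'finger_gap': 0.087}
top frame 0.9 [ 0.463 -0.257 -0.005] [338. 212.]
top frame 0.87 [ 0.235 -0.356  0.001] [372. 288.]
top post_foot 0.73 [ 0.468 -0.202  0.019] [321. 209.]
top lower_mid 0.9 [ 0.452 -0.31   0.042] [358. 214.]
top lower_mid 0.58 [ 0.231 -0.407  0.043] [393. 290.]
top lower_mid 0.25 [ 0.462 -0.261 -0.004] [339. 212.]
top lower_front 0.92 [ 0.49  -0.316  0.047] [360. 201.]
top lower_front 0.6 [ 0.26  -0.41   0.046] [394. 280.]
top collar 0.6 [0.571 0.314 0.002] [155. 173.]
top cast 0.84 [ 0.638  0.146 -0.006] [210. 154.]
top cast 0.63 [ 0.633 -0.108 -0.002] [290. 157.]
top cast 0.55 [ 0.533  0.221 -0.   ] [185. 186.]
top cast_front 0.9 [ 0.616 -0.087  0.003] [284. 162.]
top cast_front 0.87 [0.547 0.246
[... 650 characters left out ...]
206. 137.]
scene lower_front 0.84 [ 0.49  -0.312  0.044] [179. 171.]
scene lower_front 0.6 [ 0.254 -0.411  0.044] [200. 141.]
scene collar 0.48 [0.57  0.313 0.002] [345. 264.]
scene cast 0.82 [0.64  0.15  0.002] [275. 257.]
scene cast 0.62 [ 0.636 -0.111  0.001] [198. 223.]
scene cast 0.56 [0.54  0.219 0.004] [315. 244.]
scene cast_front 0.87 [ 0.618 -0.091 -0.003] [207. 223.]
scene cast_front 0.86 [0.666 0.157 0.002] [272. 264.]
scene cast_front 0.82 [0.552 0.247 0.001] [323. 251.]
scene rack 0.78 [0.53  0.01  0.004] [252. 217.]
scene half_cast 0.69 [ 0.496  0.121 -0.001] [290. 225.]
scene half_cast 0.56 [ 0.758 -0.216 -0.002] [141. 234.]
scene thin_ring 0.42 [0.439 0.322 0.002] [364. 238.]
```

```bash
python3 - <<'E'
import cv2
a=cv2.imread("pics/top0.png")[110:330,120:430];cv2.imwrite("pics/top_crop.png",cv2.resize(a,None,fx=2.5,fy=2.5,interpolation=3))
E
```

```text
(no output)
```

View pics/top_crop.png

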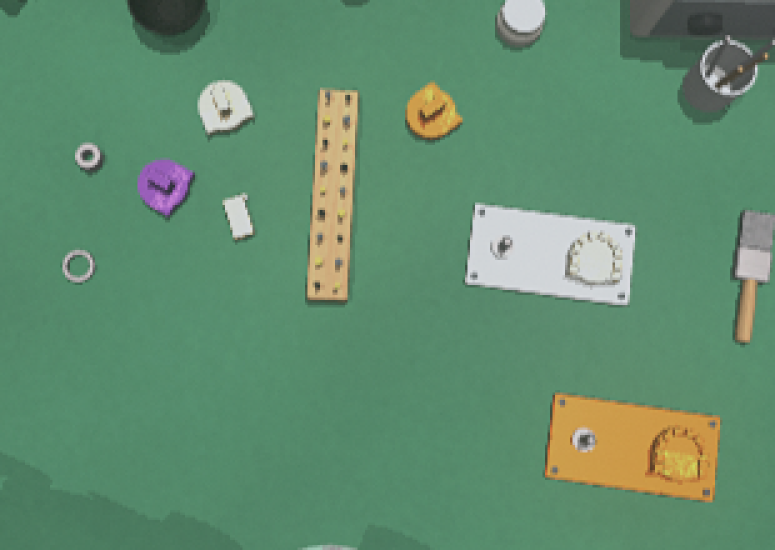

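View pics/scene0.png

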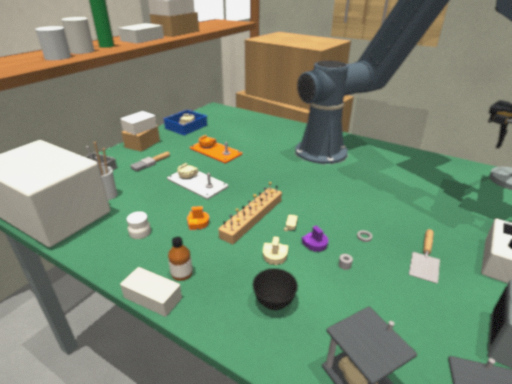

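The top view shows a cream cast at top (210,154), with purple (185,186) and orange (290,157) look-alikes. The cream one is meant. The white frame at (340,212) is meant, not the orange one at (374,288). The thick, small ring at (155,173) is the collar; the flat wide one at (151,218) is the thin ring. I'll confirm these close up.

Emit:
{"fn": "apply_moves", "kwargs": {"series": [{"tx": -34,"ty": -12.8,"jaw": 60},{"tx": -34,"ty": -12.8},{"tx": -34,"ty": -12.8},{"tx": -34,"ty": -12.8},{"tx": -34,"ty": -12.8},{"tx": -34,"ty": -12.8},{"tx": -34,"ty": -12.8},{"tx": -34,"ty": -12.8},{"tx": -34,"ty": -12.8},{"tx": -34,"ty": -12.8},{"tx": -34,"ty": -12.8},{"tx": -34,"ty": -12.8},{"tx": -34,"ty": -12.8},{"tx": -34,"ty": -12.8},{"tx": 0}]}}

```text
schema error: expected keys tx, ty, tz, yaw, jaw
```

```bash
cat >> h.py <<'E'
def tool():
    s=observe();w,x,y,z=s["orientation"];from scipy.spatial.transform import Rotation as Ro
    return s,Ro.from_quat([x,y,z,w]).as_matrix(),np.array(s["tcp_pos"])
def go(X):  # tool-axis shift (mm) to bring TCP to world X
    s,R,p=tool();return np.round(R.T@(np.array(X)-p)*1000,1)
def look(things,name,fn=None):
    c=camera(name)
    if fn: cv2.imwrite(fn,cv2.resize(c["frame"],(640,480)))
    for th in things:
        for r in spot_point(th,c)[:3]: print(name,th,round(r["p"],2),np.round(r["at"],4),np.round(w2px(c,r["at"])))
    return c
E
python3 - <<'E'
from h import *
s,R,p=tool();print(s["t"],p,R.round(3),s["finger_gap"])
c=look(["collar","thin_ring","cast","cast_front"],"wrist","pics/w1.png")
P=cloud(c)
for z0,z1 in((.02,.03),(.05,.06)):
  m=(P[...,2]>z0)&(P[...,2]<z1)&(c["range_z"]>.12)
  n,l,st,ce=cv2.connectedComponentsWithStats(m.astype(np.uint8))
  for i in range(1,n):
    if st[i,4]>60:
      q=P[l==i];r=cv2.minAreaRect((q[:,:2]*1000).astype(np.float32));print(z0,st[i,4],q.mean(0).round(4),q[:,2].max().round(4),np.round(ce[i]),[np.round(x,1) for x in r])
E
```

```text
1.1 [0.15568023 0.60528759 0.29226403] [[-0.968  0.249  0.   ]
 [ 0.249  0.968  0.   ]
 [-0.     0.    -1.   ]] 0.08705320104281566
0.02 173 [0.2587 0.6442 0.0253] 0.0299 [299. 233.] [array([258.5, 643.9]), array([ 2.7, 71.6]), np.float64(1.3)]
0.02 111 [0.5337 0.6974 0.0249] 0.0299 [368. 379.] [array([534.1, 697.8]), array([ 3.9, 33.8]), np.float64(0.4)]
0.05 84 [0.2587 0.6562 0.0544] 0.0598 [312. 241.] [array([258.7, 654.1]), array([36.3,  1.3]), np.float64(89.2)]
```

View pics/w1.png

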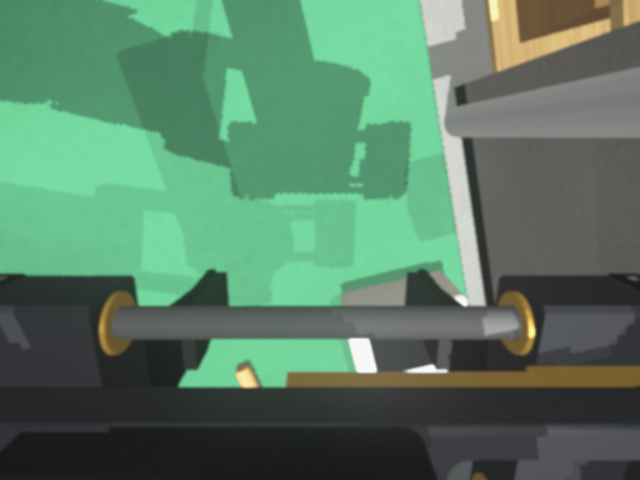

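The schema needs every key in each row, so that move was refused. The picture shows only bench edge and the gripper: the fingers fill the lower half, so objects must sit in the upper half to be seen.

Emit:
{"fn": "apply_moves", "kwargs": {"series": [{"tx": -34,"ty": -12.8,"tz": 0,"yaw": 0,"jaw": 60},{"tx": -34,"ty": -12.8,"tz": 0,"yaw": 0,"jaw": 60},{"tx": -34,"ty": -12.8,"tz": 0,"yaw": 0,"jaw": 60},{"tx": -34,"ty": -12.8,"tz": 0,"yaw": 0,"jaw": 60},{"tx": -34,"ty": -12.8,"tz": 0,"yaw": 0,"jaw": 60},{"tx": -34,"ty": -12.8,"tz": 0,"yaw": 0,"jaw": 60},{"tx": -34,"ty": -12.8,"tz": 0,"yaw": 0,"jaw": 60},{"tx": -34,"ty": -12.8,"tz": 0,"yaw": 0,"jaw": 60},{"tx": -34,"ty": -12.8,"tz": 0,"yaw": 0,"jaw": 60},{"tx": -34,"ty": -12.8,"tz": 0,"yaw": 0,"jaw": 60},{"tx": -34,"ty": -12.8,"tz": 0,"yaw": 0,"jaw": 60},{"tx": 0,"ty": 0,"tz": 0,"yaw": 0,"jaw": 60}]}}

```text
t: 2.35
tcp_pos: [0.489, 0.372, 0.2925]
orientation: [0.003, 0.128, 0.992, -0.0]
ft_force: [0.7, 0.7, -0.0]
finger_gap: 0.0523
grip_force: 0.0
```

```bash
cat >> h.py <<'E'
def blobs(c,bands,zmin=.12,n0=60):
  P=cloud(c)
  for z0,z1 in bands:
    m=(P[...,2]>z0)&(P[...,2]<z1)&(c["range_z"]>zmin)
    n,l,st,ce=cv2.connectedComponentsWithStats(m.astype(np.uint8))
    for i in range(1,n):
      if st[i,4]>n0:
        q=P[l==i];r=cv2.minAreaRect((q[:,:2]*1000).astype(np.float32));e=cv2.minEnclosingCircle((q[:,:2]*1000).astype(np.float32))
        print(z0,st[i,4],q.mean(0).round(4),"max",q[:,2].max().round(4),np.round(ce[i]),[np.round(x,1) for x in r],"circ",np.round(e[0],1),round(e[1],1))
E
python3 - <<'E'
from h import *
s,R,p=tool();print(s["t"],p,s["finger_gap"])
c=look(["collar","thin_ring","cast","cast_front"],"wrist","pics/w2.png")
print("cam",(R.T@(-c["R"].T@c["t"]-p)).round(4),(c["R"]@R).round(3),px2w(c,256,100,0),px2w(c,256,200,0))
blobs(c,((.02,.03),(.05,.06)),.2)
E
```

```text
2.35 [0.48900896 0.37204849 0.29248082] 0.0523317743425559
wrist thin_ring 0.64 [0.4309 0.3197 0.0042] [203. 132.]
wrist cast 0.94 [0.5412 0.2181 0.0022] [159. 225.]
wrist cast_front 0.63 [5.531e-01 2.463e-01 4.000e-04] [180. 228.]
cam [ 0.0736  0.0005 -0.0936] [[-0.001  1.     0.   ]
 [-0.964 -0.    -0.266]
 [-0.266 -0.     0.964]] [0.40969357 0.3974881  0.        ] [0.54061914 0.36331446 0.        ]
0.02 322 [0.3867 0.6065 0.0251] max 0.03 [430.  29.] [array([387. , 606.8]), array([63.9,  5.9]), np.float64(4.2)] circ [386.9 609.2] 32.0
0.02 374 [0.3594 0.4741 0.0207] max 0.0234 [309.  37.] [array([364.1, 474.6]), array([83.3, 11.3]), np.float64(6.9)] circ [364.2 474.2] 41.7
0.02 419 [0.5748 0.6438 0.0255] max 0.03 [473. 177.] [array([586.3, 642.7]), array([ 53.6, 140.4]), np.float64(65.1)] circ [597.6 667. ] 70.2
0.02 134 [0.4576 0.0369 0.0241] max 0.0298 [  4. 208.] [array([455.5,  36.9]), array([ 3.4, 33.4]), np.float64(86.8)] circ [455.6  37.3] 16.7
0.02 390 [0.4863 0.1243 0.0228] max 0.0253 [ 74. 211.] [array([490.4, 123.4]), array([35.9, 26.8]), np.float64(18.5)] circ [490.6 124.3] 21.4
0.02 825 [0.5263 0.2296 0.023 ] max 0.0295 [158. 219.] [array([526.7, 226.8]), array([67.7, 41. ]), np.float64(33.4)] circ [529.6 222. ] 35.2
0.02 346 [0.5671 0.3146 0.0262] max 0.0287 [226. 233.] [array([567.7, 314.1]), array([30.6, 30.5]), np.float64(65.3)] circ [568.  314.1] 15.9
0.05 349 [0.3916 0.6064 0.055 ] max 0.06 [447.  27.] [array([391.9, 606.7]), array([54.7,  6.3]), np.float64(5.6)] circ [391.6 609.3] 27.4
0.05 524 [0.5702 0.637  0.0548] max 0.06 [485. 181.] [array([577.3, 637.9]), array([ 31.8, 105. ]), np.float64(69.1)] circ [583.  652.8] 52.5
```

View pics/w2.png

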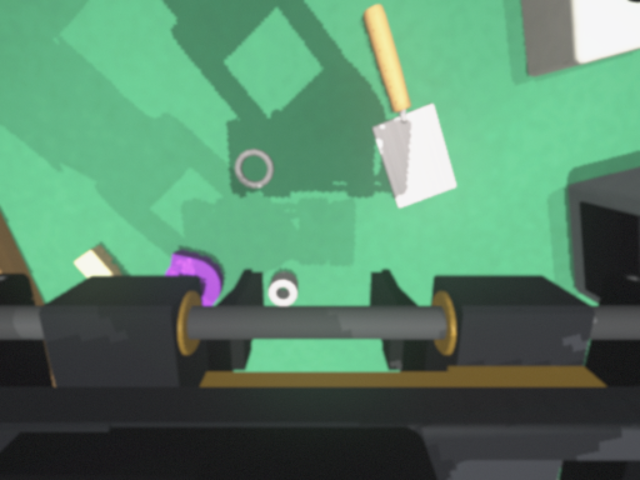

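The view shows the collar (thick wall, px 226,233; 26 mm high, ~31 mm across) against the flat thin ring at (203,132), so this collar is the right one, at (0.568, 0.314). Now I'll move above it.

```bash
python3 -c "
from h import *
print(go([.568,.314,.16]))"
```

```text
[-99.3 -38.9 132. ]
```

Emit:
{"fn": "apply_moves", "kwargs": {"series": [{"tx": -20,"ty": -7.8,"tz": 26,"yaw": 0,"jaw": 60},{"tx": -20,"ty": -7.8,"tz": 26,"yaw": 0,"jaw": 60},{"tx": -20,"ty": -7.8,"tz": 26,"yaw": 0,"jaw": 60},{"tx": -20,"ty": -7.8,"tz": 26,"yaw": 0,"jaw": 60},{"tx": -19,"ty": -7.8,"tz": 26,"yaw": 0,"jaw": 60},{"tx": 0,"ty": 0,"tz": 0,"yaw": 0,"jaw": 60},{"tx": 0,"ty": 0,"tz": 0,"yaw": 0,"jaw": 60}]}}

```text
t: 3.18
tcp_pos: [0.5676, 0.3135, 0.1604]
orientation: [-0.002, 0.126, 0.992, -0.001]
ft_force: [-1.3, 0.2, 0.8]
finger_gap: 0.0519
grip_force: 0.0
```

```bash
python3 - <<'E'
from h import *
c=look(["collar"],"wrist")
blobs(c,((.022,.032),),.15)
for m in silhouettes("collar",c)[:2]:
  v,u=np.nonzero(m["mask"]);print(m["p"],u.mean(),v.mean(),len(u))
print(go([.568,.314,.073]))
E
```

```text
wrist collar 0.89 [0.5687 0.311  0.001 ] [251. 194.]
0.022 1292 [0.5009 0.1284 0.0231] max 0.0252 [ 17. 178.] [array([497.5, 125.5]), array([49.6, 26.5]), np.float64(18.9)] circ [497.4 125.4] 27.0
0.022 2776 [0.5297 0.2241 0.0234] max 0.032 [137. 183.] [array([531.7, 220.7]), array([62.1, 61.2]), np.float64(72.6)] circ [533.7 214.4] 36.6
0.022 864 [0.5678 0.3139 0.0266] max 0.0294 [253. 201.] [array([568.4, 313.7]), array([31., 31.]), np.float64(67.2)] circ [568.6 313.7] 15.9
0.92 253.07218309859155 199.33010563380282 1136
0.31 434.07125377860945 38.61033539657406 6947
[ 0.2 -1.1 90.7]
```

Emit:
{"fn": "apply_moves", "kwargs": {"newtons": 30, "series": [{"tx": -0.5,"ty": 0,"tz": 26,"yaw": 0,"jaw": 60},{"tx": 0,"ty": 0,"tz": 26,"yaw": 0,"jaw": 60},{"tx": 0,"ty": 0,"tz": 20,"yaw": 0,"jaw": 60},{"tx": 0,"ty": 0,"tz": 10,"yaw": 0,"jaw": 60},{"tx": 0,"ty": 0,"tz": 4.5,"yaw": 0,"jaw": 60},{"tx": 0,"ty": 0,"tz": 0,"yaw": 0,"jaw": 60},{"tx": 0,"ty": 0,"tz": 0,"yaw": 0,"jaw": 20},{"tx": 0,"ty": 0,"tz": 0,"yaw": 0,"jaw": 20},{"tx": 0,"ty": 0,"tz": 0,"yaw": 0,"jaw": 20},{"tx": 0,"ty": 0,"tz": 0,"yaw": 0,"jaw": 20},{"tx": 0,"ty": 0,"tz": 0,"yaw": 0,"jaw": 20},{"tx": 0,"ty": 0,"tz": 0,"yaw": 0,"jaw": 20}]}}

```text
t: 4.33
tcp_pos: [0.57, 0.3132, 0.0768]
orientation: [0.001, 0.126, 0.992, 0.0]
ft_force: [-0.9, -0.8, 4.7]
finger_gap: 0.0313
grip_force: 30.0
```

Emit:
{"fn": "apply_moves", "kwargs": {"series": [{"tx": 0,"ty": 0,"tz": -15,"yaw": 0,"jaw": 20},{"tx": 0,"ty": 0,"tz": -34,"yaw": 0,"jaw": 20},{"tx": 0,"ty": 0,"tz": -34,"yaw": 0,"jaw": 20},{"tx": 0,"ty": 0,"tz": -34,"yaw": 0,"jaw": 20},{"tx": 0,"ty": -15,"tz": -28,"yaw": 0,"jaw": 20},{"tx": -8,"ty": -39,"tz": 0,"yaw": 0,"jaw": 20},{"tx": -8,"ty": -39,"tz": 0,"yaw": 0,"jaw": 20},{"tx": -8,"ty": -39,"tz": 0,"yaw": 0,"jaw": 20},{"tx": -8,"ty": -39,"tz": 0,"yaw": 0,"jaw": 20},{"tx": -8,"ty": -39,"tz": 0,"yaw": 0,"jaw": 20},{"tx": -8,"ty": -39,"tz": 0,"yaw": 0,"jaw": 20},{"tx": -8,"ty": -39,"tz": 0,"yaw": 0,"jaw": 20},{"tx": -8,"ty": -39,"tz": 0,"yaw": 0,"jaw": 20},{"tx": -8,"ty": -39,"tz": 0,"yaw": 0,"jaw": 20},{"tx": -8,"ty": -39,"tz": 0,"yaw": 0,"jaw": 20},{"tx": -8,"ty": -39,"tz": 0,"yaw": 0,"jaw": 20},{"tx": -8,"ty": -39,"tz": 0,"yaw": 0,"jaw": 20},{"tx": -8,"ty": -40,"tz": 0,"yaw": 0,"jaw": 20},{"tx": 0,"ty": 0,"tz": 0,"yaw": 0,"jaw": 20},{"tx": 0,"ty": 0,"tz": 0,"yaw": 0,"jaw": 20}]}}

```text
t: 6.0
tcp_pos: [0.5395, -0.2218, 0.2204]
orientation: [0.0, 0.128, 0.992, 0.0]
ft_force: [-0.1, 1.2, -0.9]
finger_gap: 0.0311
grip_force: 30.0
```

```bash
python3 - <<'E'
from h import *
s,R,p=tool();print(s["t"],p,s["finger_gap"],s["ft_force"])
c=look(["frame","post_foot","lower_mid","lower_front","collar"],"wrist","pics/w3.png")
blobs(c,((.013,.025),(.038,.05),(.054,.066)),.2,20)
P=cloud(c);q=(P-p)@R   # tool frame
m=(abs(q[...,1])<.0165)&(q[...,2]>.02)&(q[...,2]<.09)&(c["range_z"]<.25)&(c["range_z"]>.05)&(abs(q[...,0])<.03)
v,u=np.nonzero(m);print(m.sum(),u.min(),u.max(),v.min(),v.max());w=q[m];print(w.min(0),w.max(0))
E
```

```text
6.0 [ 0.53949601 -0.22183516  0.22038442] 0.031051365375747743 [-0.13266042  1.15543282 -0.94740011]
wrist frame 0.92 [ 4.642e-01 -2.638e-01 -1.000e-04] [197. 120.]
wrist lower_mid 0.66 [ 0.458  -0.3082  0.0448] [139. 128.]
wrist lower_front 0.66 [ 0.4876 -0.3153  0.0475] [142. 161.]
wrist collar 0.96 [ 0.5398 -0.2217  0.1426] [253. 228.]
0.013 1845 [ 0.5246 -0.0154  0.0192] max 0.025 [449. 112.] [array([536.8, -15.8]), array([  3.3, 236.8]), np.float64(88.3)] circ [536.8 -15.1] 118.4
0.013 7517 [ 0.4613 -0.2383  0.014 ] max 0.025 [217. 110.] [array([ 461.3, -258.8]), array([197.3,  97.8]), np.float64(83.3)] circ [ 462.7 -258.8] 108.2
0.013 23 [ 0.4623 -0.354   0.0136] max 0.0146 [111. 141.] [array([ 462.8, -354.3]), array([8.1, 5.1]), np.float64(25.7)] circ [ 462.2 -353. ] 4.1
0.013 272 [ 0.4958 -0.4914  0.0167] max 0.0203 [  4. 204.] [array([ 489.9, -488.6]), array([10.5, 45.3]), np.float64(68.0)] circ [ 490.1 -488. ] 23.1
0.013 414 [ 0.6081 -0.1065  0.0213] max 0.0249 [371. 215.] [array([ 608.6, -105.8]), array([49.1, 12.3]), np.float64(79.5)] circ [ 614.6 -107. ] 24.5
0.038 33 [0
[... 3086 characters left out ...]
oat64(75.6)] circ [ 468.1 -199.5] 5.8
0.054 95 [ 0.5263 -0.0038  0.0588] max 0.0612 [493. 116.] [array([526.6,  -2.6]), array([7.5, 6. ]), np.float64(76.8)] circ [526.5  -2.7] 4.1
0.054 98 [ 0.5554 -0.0041  0.0558] max 0.0575 [491. 148.] [array([555.5,  -4.1]), array([9.8, 8.7]), np.float64(52.7)] circ [555.1  -3.6] 5.2
0.054 93 [ 0.584  -0.0055  0.0623] max 0.0656 [497. 180.] [array([584.6,  -4.7]), array([8. , 6.7]), np.float64(43.3)] circ [584.4  -4.4] 4.3
0.054 116 [ 0.6128 -0.0065  0.0589] max 0.0616 [494. 208.] [array([613.4,  -5.8]), array([9.8, 8.8]), np.float64(50.8)] circ [613.2  -5.8] 5.2
2034 216 289 204 294
[-0.00863868 -0.0164756   0.02003456] [0.01772298 0.01649762 0.0763024 ]
```

View pics/w3.png

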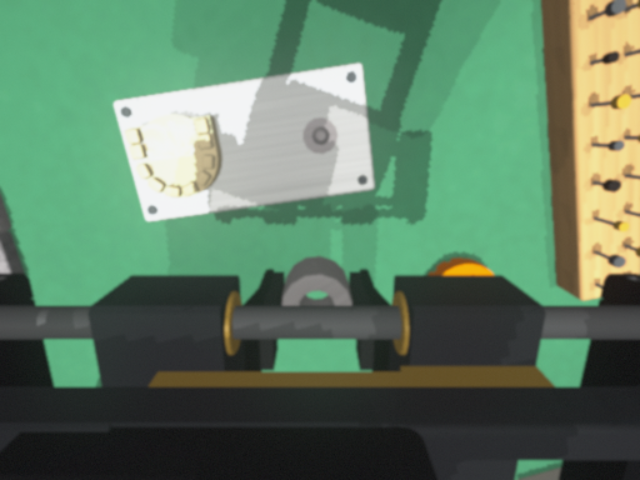

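The view shows the white frame: the lower cast is on the left with its round front at (142,161), the post is at (257,108), and the collar is held upright between the pads at (253,228). The post top measures z = 61 mm and the geometry is consistent. Next I'll fit the collar's axis in the hand.

```bash
python3 - <<'E'
from h import *
from scipy.optimize import least_squares
for k in range(2):
  s,R,p=tool();c=camera("wrist")
  m=max(silhouettes("collar",c),key=lambda r:r["p"])["mask"]
  m=cv2.erode(m.astype(np.uint8),np.ones((3,3)))>0
  q=((cloud(c)-p)@R)[m]*1000
  print(p.round(4),len(q),np.percentile(q,[2,25,50,75,98],axis=0).round(1).tolist())
  h=np.histogram(q[:,2],bins=np.arange(40,84,2));print(h[0].tolist())
  sd=q[(q[:,2]>54)&(q[:,2]<75)&(q[:,0]>3)]
  f=least_squares(lambda a:np.hypot(sd[:,0]-a[0],sd[:,1]-a[1])-16,[0,0],loss="soft_l1");print(f.x,np.median(abs(f.fun)),len(sd))
  t=q[(q[:,2]>46)&(q[:,2]<53)];print("top z",np.median(t[:,2]),"xmax",np.percentile(t[:,0],99), t[:,1].min(),t[:,1].max())
E
```

```text
[ 0.5399 -0.2175  0.2206] 1462 [[-5.4, -12.7, 48.7], [7.9, -6.1, 49.8], [12.3, 0.4, 50.8], [15.4, 7.3, 60.0], [17.1, 13.7, 70.6]]
[0, 0, 0, 1, 427, 425, 65, 54, 64, 57, 62, 55, 65, 63, 70, 43, 5, 0, 0, 0, 0]
[0.97821302 0.59464781] 0.14316298620235912 425
top z 50.02408868751403 xmax 16.98541252331925 -13.891830049154999 15.2275091633025
[ 0.54   -0.2179  0.2208] 1441 [[-5.6, -12.7, 48.9], [8.2, -6.1, 49.9], [12.1, 0.4, 50.8], [15.3, 7.0, 59.4], [17.1, 13.5, 71.1]]
[0, 0, 0, 1, 410, 432, 71, 54, 67, 55, 59, 63, 58, 55, 62, 39, 9, 0, 0, 0, 0]
[0.97153671 0.6133858 ] 0.16271527699984567 411
top z 50.05865852187582 xmax 16.94185739620234 -13.943168942881098 14.63566446210701
```

```bash
cat >> h.py <<'E'
def posttop(c):
    P=cloud(c);m=(P[...,2]>.056)&(P[...,2]<.067)&(np.hypot(P[...,0]-.468,P[...,1]+.2)<.012)&(c["range_z"]>.15)
    q=P[m];return q.mean(0),cv2.minEnclosingCircle((q[:,:2]*1000).astype(np.float32)),len(q)
E
python3 - <<'E'
from h import *
for k in range(3):
  s,R,p=tool();c=camera("wrist");print(p.round(4),(-c["R"].T@c["t"]).round(4),posttop(c))
post=posttop(c)[0]; col=p+R@np.array([.001,.0006,.05])
d=post-col;print("shift tool",(R.T@d*1000).round(1),R.round(3))
E
```

```text
[ 0.5401 -0.2184  0.2208] [ 0.4689 -0.1997  0.3144] (array([ 0.46825572, -0.19944002,  0.06139931]), ((468.2454528808594, -199.30929565429688), 5.8153886795043945), 148)
[ 0.54   -0.2186  0.2209] [ 0.4689 -0.1999  0.3144] (array([ 0.46818924, -0.19946891,  0.06142392]), ((468.1555480957031, -199.35650634765625), 5.812716484069824), 154)
[ 0.54   -0.2188  0.2208] [ 0.4688 -0.2001  0.3144] (array([ 0.46825748, -0.19940722,  0.06132647]), ((468.2040100097656, -199.41969299316406), 5.84563684463501), 152)
shift tool [ 73.3   0.4 109.5] [[-0.969  0.248  0.   ]
 [ 0.248  0.969 -0.   ]
 [-0.    -0.    -1.   ]]
```

Emit:
{"fn": "apply_moves", "kwargs": {"series": [{"tx": 18,"ty": 0,"tz": 10,"yaw": 0,"jaw": 20},{"tx": 25,"ty": 0,"tz": 15,"yaw": 0,"jaw": 20},{"tx": 20,"ty": 0,"tz": 20,"yaw": 0,"jaw": 20},{"tx": 10,"ty": 0,"tz": 15,"yaw": 0,"jaw": 20},{"tx": 0,"ty": 0,"tz": 5,"yaw": 0,"jaw": 20},{"tx": 0,"ty": 0,"tz": 0,"yaw": 0,"jaw": 20},{"tx": 0,"ty": 0,"tz": 0,"yaw": 0,"jaw": 20},{"tx": 0,"ty": 0,"tz": 0,"yaw": 0,"jaw": 20},{"tx": 0,"ty": 0,"tz": 0,"yaw": 0,"jaw": 20},{"tx": 0,"ty": 0,"tz": 0,"yaw": 0,"jaw": 20}]}}

```text
t: 7.48
tcp_pos: [0.4702, -0.2016, 0.1566]
orientation: [0.001, 0.125, 0.992, -0.001]
ft_force: [-0.7, 1.0, -1.0]
finger_gap: 0.0318
grip_force: 30.0
```

```bash
python3 - <<'E'
from h import *
post=np.array([.4682,-.1994,.0615])
for k in range(4):
  s,R,p=tool();c=camera("wrist")
  col=p+R@np.array([.001,.0006,.05]);print(p.round(4),((post-col)@R*1000).round(1))
cv2.imwrite("pics/w4.png",cv2.resize(c["frame"][60:300,100:420],None,fx=2,fy=2))
E
```

```text
[ 0.4702 -0.2016  0.1566] [ 1.7  1.1 45. ]
[ 0.47   -0.2014  0.1564] [ 1.4  1.  44.9]
[ 0.4697 -0.2013  0.1563] [ 1.1  0.9 44.8]
[ 0.4696 -0.2012  0.1562] [ 0.9  0.8 44.7]
```

View pics/w4.png

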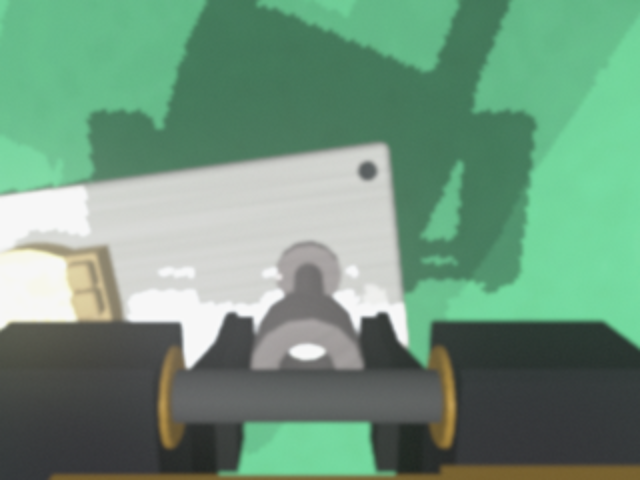

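The post's foot (crop 309,270) lies right in line with the collar (305,345). I'll correct by half a millimetre and lower in slow steps.

Emit:
{"fn": "apply_moves", "kwargs": {"series": [{"tx": 0.4,"ty": 0.6,"tz": 4,"yaw": 0,"jaw": 20},{"tx": 0,"ty": 0,"tz": 5,"yaw": 0,"jaw": 20},{"tx": 0,"ty": 0,"tz": 4,"yaw": 0,"jaw": 20},{"tx": 0,"ty": 0,"tz": 2,"yaw": 0,"jaw": 20},{"tx": 0,"ty": 0,"tz": 2,"yaw": 0,"jaw": 20},{"tx": 0,"ty": 0,"tz": 2,"yaw": 0,"jaw": 20},{"tx": 0,"ty": 0,"tz": 2,"yaw": 0,"jaw": 20},{"tx": 0,"ty": 0,"tz": 2,"yaw": 0,"jaw": 20},{"tx": 0,"ty": 0,"tz": 2,"yaw": 0,"jaw": 20},{"tx": 0,"ty": 0,"tz": 2,"yaw": 0,"jaw": 20},{"tx": 0,"ty": 0,"tz": 0,"yaw": 0,"jaw": 20},{"tx": 0,"ty": 0,"tz": 0,"yaw": 0,"jaw": 20}]}}

```text
t: 8.68
tcp_pos: [0.4689, -0.2003, 0.1287]
orientation: [-0.0, 0.126, 0.992, 0.0]
ft_force: [-0.3, 0.0, -1.7]
finger_gap: 0.0311
grip_force: 30.0
```

It's on the post with no contact force. I'll continue down to the shoulder.

Emit:
{"fn": "apply_moves", "kwargs": {"series": [{"tx": 0,"ty": 0,"tz": 5,"yaw": 0,"jaw": 20},{"tx": 0,"ty": 0,"tz": 5,"yaw": 0,"jaw": 20},{"tx": 0,"ty": 0,"tz": 5,"yaw": 0,"jaw": 20},{"tx": 0,"ty": 0,"tz": 5,"yaw": 0,"jaw": 20},{"tx": 0,"ty": 0,"tz": 5,"yaw": 0,"jaw": 20},{"tx": 0,"ty": 0,"tz": 3,"yaw": 0,"jaw": 20},{"tx": 0,"ty": 0,"tz": 2,"yaw": 0,"jaw": 20},{"tx": 0,"ty": 0,"tz": 1.5,"yaw": 0,"jaw": 20},{"tx": 0,"ty": 0,"tz": 0,"yaw": 0,"jaw": 20},{"tx": 0,"ty": 0,"tz": 0,"yaw": 0,"jaw": 20},{"tx": 0,"ty": 0,"tz": 0,"yaw": 0,"jaw": 20}]}}

```text
t: 9.6
tcp_pos: [0.4691, -0.2004, 0.0974]
orientation: [0.0, 0.126, 0.992, -0.0]
ft_force: [0.0, -1.0, -0.4]
finger_gap: 0.0313
grip_force: 30.0
```

Emit:
{"fn": "apply_moves", "kwargs": {"series": [{"tx": 0,"ty": 0,"tz": 1,"yaw": 0,"jaw": 20},{"tx": 0,"ty": 0,"tz": 1,"yaw": 0,"jaw": 20},{"tx": 0,"ty": 0,"tz": 0.7,"yaw": 0,"jaw": 20},{"tx": 0,"ty": 0,"tz": 0,"yaw": 0,"jaw": 20},{"tx": 0,"ty": 0,"tz": 0,"yaw": 0,"jaw": 20},{"tx": 0,"ty": 0,"tz": 0,"yaw": 0,"jaw": 20}]}}

```text
t: 10.1
tcp_pos: [0.469, -0.2004, 0.0948]
orientation: [0.0, 0.126, 0.992, -0.0]
ft_force: [-0.7, 0.3, 3.5]
finger_gap: 0.0312
grip_force: 30.0
```

Emit:
{"fn": "apply_moves", "kwargs": {"series": [{"tx": 0,"ty": 0,"tz": 0.7,"yaw": 0,"jaw": 20},{"tx": 0,"ty": 0,"tz": 0,"yaw": 0,"jaw": 20},{"tx": 0,"ty": 0,"tz": 0,"yaw": 0,"jaw": 20}]}}

```text
t: 10.35
tcp_pos: [0.469, -0.2004, 0.0948]
orientation: [0.0, 0.126, 0.992, -0.0]
ft_force: [-1.2, 0.6, 9.4]
finger_gap: 0.0314
grip_force: 30.0
```

The collar is seated: the force rises while z stays put. I'll release, rise, and look.

Emit:
{"fn": "apply_moves", "kwargs": {"series": [{"tx": 0,"ty": 0,"tz": 0,"yaw": 0,"jaw": 60},{"tx": 0,"ty": 0,"tz": 0,"yaw": 0,"jaw": 60},{"tx": 0,"ty": 0,"tz": 0,"yaw": 0,"jaw": 60},{"tx": 0,"ty": 0,"tz": 0,"yaw": 0,"jaw": 60},{"tx": 0,"ty": 0,"tz": -10,"yaw": 0,"jaw": 60},{"tx": 0,"ty": 0,"tz": -20,"yaw": 0,"jaw": 60},{"tx": 0,"ty": 0,"tz": -30,"yaw": 0,"jaw": 60},{"tx": 0,"ty": 0,"tz": -30,"yaw": 0,"jaw": 60},{"tx": -20,"ty": 0,"tz": -30,"yaw": 0,"jaw": 60},{"tx": -25,"ty": 0,"tz": -20,"yaw": 0,"jaw": 60},{"tx": -25,"ty": 0,"tz": 0,"yaw": 0,"jaw": 60},{"tx": 0,"ty": 0,"tz": 0,"yaw": 0,"jaw": 60},{"tx": 0,"ty": 0,"tz": 0,"yaw": 0,"jaw": 60},{"tx": 0,"ty": 0,"tz": 0,"yaw": 0,"jaw": 60}]}}

```text
t: 11.52
tcp_pos: [0.5355, -0.217, 0.2334]
orientation: [-0.001, 0.125, 0.992, 0.001]
ft_force: [-0.0, -0.3, 0.5]
finger_gap: 0.052
grip_force: 0.0
```

```bash
python3 - <<'E'
from h import *
s,R,p=tool();print(p,s["finger_gap"],s["ft_force"])
c=look(["lower_mid","lower_front","frame"],"wrist")
P=cloud(c);m=np.hypot(P[...,0]-.468,P[...,1]+.2)<.022
m&=(c["range_z"]>.15)
print("collar heights",np.histogram(P[...,2][m],bins=[0,.01,.015,.02,.03,.036,.04,.042,.044,.046,.048,.05,.055,.06,.065,.07]))
t=P[m&(abs(P[...,2]-.044)<.006)];print(len(t),t.mean(0),np.median(t[:,2]),cv2.minEnclosingCircle((t[:,:2]*1000).astype(np.float32)))
# plate fit
m=(abs(P[...,2]-.0125)<.003)&(c["range_z"]>.15);m=cv2.morphologyEx(m.astype(np.uint8),cv2.MORPH_OPEN,np.ones((3,3)))
n,l,st,_=cv2.connectedComponentsWithStats(m);i=1+np.argmax(st[1:,4]);q=P[l==i];print("plate",q[:,2].mean(),cv2.minAreaRect((q[:,:2]*1000).astype(np.float32)))
# lower cast outline
m=(P[...,2]>.03)&(P[...,2]<.05)&(np.hypot(P[...,0]-.457,P[...,1]+.308)<.05);q=P[m];print("low",q[:,2].max(),np.percentile(q[:,2],95),cv2.minAreaRect((q[:,:2]*1000).astype(np.float32)))
E
```

```text
[ 0.53554805 -0.21704123  0.23341636] 0.052049941315105513 [-0.04530546 -0.30668974  0.45480411]
wrist lower_mid 0.58 [ 0.4576 -0.3133  0.0464] [136. 133.]
wrist frame 0.83 [ 0.4613 -0.2608  0.0014] [198. 121.]
collar heights (array([  0, 519,  33,  12,   7,   5,   2, 114, 522,  40,   0,   0,  30,
       104,   0]), array([0.   , 0.01 , 0.015, 0.02 , 0.03 , 0.036, 0.04 , 0.042, 0.044,
       0.046, 0.048, 0.05 , 0.055, 0.06 , 0.065, 0.07 ]))
679 [ 0.46756555 -0.19917127  0.04477468] 0.04483077821433258 ((467.657958984375, -199.3554229736328), 15.78042984008789)
plate 0.012967948380097728 ((461.289306640625, -258.6737060546875), (199.47373962402344, 99.92147064208984), 83.42529296875)
low 0.04740358341315851 0.04555731035102559 ((455.6319580078125, -308.84490966796875), (62.741119384765625, 61.71708679199219), 80.97531127929688)
```

The collar top is at 44.8 mm (with a camera bias of about +0.9 mm, as on the plate), so it is seated. Target: lower_mid (0.4556, −0.3084), yaw −0.115. Next is the cream cast.

Emit:
{"fn": "apply_moves", "kwargs": {"series": [{"tx": -4.8,"ty": 34.5,"tz": 0,"yaw": 0,"jaw": 60},{"tx": -4.8,"ty": 34.5,"tz": 0,"yaw": 0,"jaw": 60},{"tx": -4.8,"ty": 34.5,"tz": 0,"yaw": 0,"jaw": 60},{"tx": -4.8,"ty": 34.5,"tz": 0,"yaw": 0,"jaw": 60},{"tx": -4.8,"ty": 34.5,"tz": 0,"yaw": 0,"jaw": 60},{"tx": -4.8,"ty": 34.5,"tz": 0,"yaw": 0,"jaw": 60},{"tx": -4.8,"ty": 34.5,"tz": 0,"yaw": 0,"jaw": 60},{"tx": -4.8,"ty": 34.5,"tz": 0,"yaw": 0,"jaw": 60},{"tx": -4.8,"ty": 34.5,"tz": 0,"yaw": 0,"jaw": 60},{"tx": -4.8,"ty": 34.5,"tz": 0,"yaw": 0,"jaw": 60},{"tx": -4.8,"ty": 34.5,"tz": 0,"yaw": 0,"jaw": 60},{"tx": -4.8,"ty": 34.5,"tz": 0,"yaw": 0,"jaw": 60},{"tx": 0,"ty": 0,"tz": 0,"yaw": -0.107,"jaw": 60},{"tx": 0,"ty": 0,"tz": 0,"yaw": -0.107,"jaw": 60},{"tx": 0,"ty": 0,"tz": 0,"yaw": -0.107,"jaw": 60},{"tx": 0,"ty": 0,"tz": 0,"yaw": -0.107,"jaw": 60},{"tx": 0,"ty": 0,"tz": 0,"yaw": -0.107,"jaw": 60},{"tx": 0,"ty": 0,"tz": 0,"yaw": -0.107,"jaw": 60},{"tx": 0,"ty": 0,"tz": 0,"yaw": 0,"jaw": 60},{"tx": 0,"ty": 0,"tz": 0,"yaw": 0,"jaw": 60}]}}

```text
t: 13.38
tcp_pos: [0.6952, 0.1686, 0.2334]
orientation: [-0.001, -0.192, 0.981, 0.0]
ft_force: [-0.3, -0.6, -0.3]
finger_gap: 0.0521
grip_force: 0.0
```

```bash
cat >> h.py <<'E'
def rect(P,m):
    q=P[m];r=cv2.minAreaRect((q[:,:2]*1000).astype(np.float32));return len(q),q.mean(0).round(4),[np.round(x,2) for x in r]
E
python3 - <<'E'
from h import *
s,R,p=tool();print(p,R.round(3)[:2,:2].tolist(),s["joint_positions"])
c=look(["cast","cast_front"],"wrist","pics/w5.png")
P=cloud(c);near=(np.hypot(P[...,0]-.639,P[...,1]-.148)<.05)&(c["range_z"]>.1)
for a,b in((.018,.027),(.051,.061)): print(a,rect(P,near&(P[...,2]>a)&(P[...,2]<b)))
print(P[...,2][near].max())
E
```

```text
[0.69516566 0.16855171 0.23336679] [[-0.926, -0.378], [-0.378, 0.926]] [ 8.20570110e-02  7.12729650e-01  1.23399810e+00  2.43494731e-05
  1.19616960e+00 -1.87593387e+00]
wrist cast 0.98 [ 0.6334 -0.1108  0.0032] [18. 17.]
wrist cast 0.92 [0.6394 0.1494 0.0036] [255. 123.]
wrist cast 0.61 [0.5381 0.2213 0.0025] [356.  57.]
wrist cast_front 0.95 [ 6.703e-01  1.611e-01 -3.000e-04] [254. 152.]
wrist cast_front 0.85 [0.5523 0.2457 0.0032] [370.  80.]
wrist cast_front 0.79 [ 0.6173 -0.0843 -0.0015] [51. 13.]
0.018 (2570, array([0.6347, 0.1477, 0.023 ]), [array([637.27, 148.8 ]), array([61.72, 61.18]), np.float64(23.62)])
0.051 (506, array([0.6369, 0.1488, 0.057 ]), [array([637.11, 148.99]), array([29.8, 13.1]), np.float64(22.14)])
0.05956030000312084
```

View pics/w5.png

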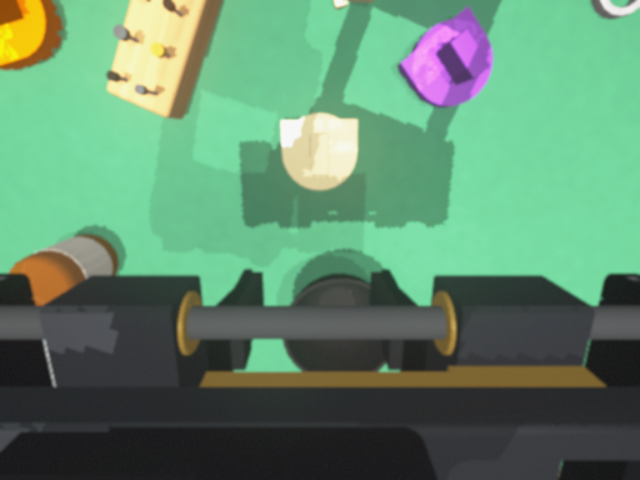

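The cream cast with its upright key sits at (255,123), flat back toward the robot and rounded front at (254,152), with no orange or purple on it, so it is the right one. The bottle (px ~(50,210)) is near the left jaw, so I'll check that clearance before going down.

```bash
python3 - <<'E'
from h import *
for n in("wrist","top","scene"):
  c=look(["bottle","bowl"],n)
  P=cloud(c)
  if n=="wrist":
    s,R,p=tool();m=(P[...,2]>.06)&(P[...,2]<.13)&(c["range_z"]>.12);q=P[m]; print("high pts",len(q),q.min(0),q.max(0))
    d=(q-[.6371,.149,0])@R; print("rel cast tool frame",d.min(0),d.max(0), np.hypot(d[:,0],d[:,1]).min())
print("shift",go([.6371,.149,.16]))
E
```

```text
wrist bottle 0.59 [ 0.812  -0.0168 -0.0021] [ 74. 204.]
wrist bowl 0.79 [0.7696 0.2174 0.0015] [266. 243.]
high pts 1589 [ 0.583869   -0.03853795  0.06000447] [0.8136855 0.449104  0.1155324]
rel cast tool frame [-0.27249566 -0.237901   -0.11556175] [ 0.0980757   0.212581   -0.06000173] 0.10123767850466887
top bottle 0.64 [ 8.077e-01 -1.520e-02  1.000e-04] [262. 104.]
top bottle 0.23 [ 0.4406 -0.4997  0.0034] [418. 221.]
top bowl 0.46 [ 0.4426 -0.5051  0.0007] [420. 220.]
scene bottle 0.67 [ 0.8202 -0.0155 -0.0009] [180. 276.]
scene bowl 0.72 [7.696e-01 2.206e-01 7.000e-04] [274. 302.]
shift [61.7  3.9 73.9]
```

Emit:
{"fn": "apply_moves", "kwargs": {"newtons": 30, "series": [{"tx": 20,"ty": 1.3,"tz": 15,"yaw": 0,"jaw": 60},{"tx": 22,"ty": 1.3,"tz": 25,"yaw": 0,"jaw": 60},{"tx": 19.5,"ty": 1.3,"tz": 25,"yaw": 0,"jaw": 60},{"tx": 0,"ty": 0,"tz": 25,"yaw": 0,"jaw": 60},{"tx": 0,"ty": 0,"tz": 20,"yaw": 0,"jaw": 60},{"tx": 0,"ty": 0,"tz": 15,"yaw": 0,"jaw": 60},{"tx": 0,"ty": 0,"tz": 10,"yaw": 0,"jaw": 60},{"tx": 0,"ty": 0,"tz": 0,"yaw": 0,"jaw": 60},{"tx": 0,"ty": 0,"tz": 0,"yaw": 0,"jaw": 60},{"tx": 0,"ty": 0,"tz": 0,"yaw": 0,"jaw": 60},{"tx": 0,"ty": 0,"tz": 0,"yaw": 0,"jaw": 60},{"tx": 0,"ty": 0,"tz": 0,"yaw": 0,"jaw": 60}]}}

```text
t: 14.98
tcp_pos: [0.638, 0.1491, 0.1001]
orientation: [0.001, -0.194, 0.981, -0.0]
ft_force: [-0.0, -0.2, -0.4]
finger_gap: 0.0522
grip_force: 0.0
```

```bash
python3 -c "
from h import *
print(go([.6371,.149,.0955]),observe()['ft_force'])"
```

```text
[0.9 0.3 4.6] [-0.00273653 -0.17793828 -0.42183359]
```

Emit:
{"fn": "apply_moves", "kwargs": {"newtons": 30, "series": [{"tx": 0.5,"ty": 0.3,"tz": 3.5,"yaw": 0,"jaw": 60},{"tx": 0,"ty": 0,"tz": 0,"yaw": 0,"jaw": 45},{"tx": 0,"ty": 0,"tz": 0,"yaw": 0,"jaw": 25},{"tx": 0,"ty": 0,"tz": 0,"yaw": 0,"jaw": 5},{"tx": 0,"ty": 0,"tz": 0,"yaw": 0,"jaw": 5},{"tx": 0,"ty": 0,"tz": 0,"yaw": 0,"jaw": 5},{"tx": 0,"ty": 0,"tz": 0,"yaw": 0,"jaw": 5},{"tx": 0,"ty": 0,"tz": 0,"yaw": 0,"jaw": 5},{"tx": 0,"ty": 0,"tz": 0,"yaw": 0,"jaw": 5},{"tx": 0,"ty": 0,"tz": 0,"yaw": 0,"jaw": 5}]}}

```text
t: 15.82
tcp_pos: [0.6368, 0.149, 0.0954]
orientation: [0.0, -0.194, 0.981, -0.0]
ft_force: [-0.0, -0.7, 0.2]
finger_gap: 0.0137
grip_force: 30.0
```

Emit:
{"fn": "apply_moves", "kwargs": {"series": [{"tx": 0,"ty": 0,"tz": -10,"yaw": 0,"jaw": 5},{"tx": 0,"ty": 0,"tz": -25,"yaw": 0,"jaw": 5},{"tx": 0,"ty": 0,"tz": -19,"yaw": 0.1,"jaw": 5},{"tx": 0,"ty": 0,"tz": -19,"yaw": 0.1,"jaw": 5},{"tx": 0,"ty": 0,"tz": -19,"yaw": 0.1,"jaw": 5},{"tx": 0,"ty": 0,"tz": -19,"yaw": 0.1,"jaw": 5},{"tx": 0,"ty": 0,"tz": -19,"yaw": 0.1,"jaw": 5},{"tx": 5,"ty": -20,"tz": 0,"yaw": 0,"jaw": 5},{"tx": 9,"ty": -33,"tz": 0,"yaw": 0,"jaw": 5},{"tx": 9,"ty": -33,"tz": 0,"yaw": 0,"jaw": 5},{"tx": 9,"ty": -33,"tz": 0,"yaw": 0,"jaw": 5},{"tx": 9,"ty": -33,"tz": 0,"yaw": 0,"jaw": 5},{"tx": 9,"ty": -33,"tz": 0,"yaw": 0,"jaw": 5},{"tx": 9,"ty": -33,"tz": 0,"yaw": 0,"jaw": 5},{"tx": 9,"ty": -33,"tz": 0,"yaw": 0,"jaw": 5}]}}

```text
t: 17.07
tcp_pos: [0.5407, -0.0941, 0.226]
orientation: [0.0, 0.055, 0.999, -0.0]
ft_force: [0.4, 0.9, -0.8]
finger_gap: 0.0137
grip_force: 30.0
```

```bash
python3 -c "
from h import *
s,R,p=tool();print(p,np.degrees(np.arctan2(R[1,1],R[0,1])),s['finger_gap'],s['ft_force'],go([.4556,-.3084,.225]))"
```

```text
[ 0.54070385 -0.09411236  0.22601877] 83.72894339612282 0.013741729528346446 [ 0.42942064  0.93485418 -0.81852097] [  61.2 -222.3    1. ]
```

Emit:
{"fn": "apply_moves", "kwargs": {"series": [{"tx": 9,"ty": -33,"tz": 0,"yaw": 0,"jaw": 5},{"tx": 9,"ty": -33,"tz": 0,"yaw": 0,"jaw": 5},{"tx": 9,"ty": -33,"tz": 0,"yaw": 0,"jaw": 5},{"tx": 9,"ty": -33,"tz": 0,"yaw": 0,"jaw": 5},{"tx": 8,"ty": -30,"tz": 0,"yaw": 0,"jaw": 5},{"tx": 7,"ty": -27,"tz": 0,"yaw": 0,"jaw": 5},{"tx": 6,"ty": -22,"tz": 0,"yaw": 0,"jaw": 5},{"tx": 3,"ty": -12,"tz": 0,"yaw": 0,"jaw": 5},{"tx": 0,"ty": 0,"tz": 0,"yaw": 0,"jaw": 5},{"tx": 0,"ty": 0,"tz": 0,"yaw": 0,"jaw": 5},{"tx": 0,"ty": 0,"tz": 0,"yaw": 0,"jaw": 5},{"tx": 0,"ty": 0,"tz": 0,"yaw": 0,"jaw": 5},{"tx": 0,"ty": 0,"tz": 0,"yaw": 0,"jaw": 5},{"tx": 0,"ty": 0,"tz": 0,"yaw": 0,"jaw": 5},{"tx": 0,"ty": 0,"tz": 0,"yaw": 0,"jaw": 5},{"tx": 0,"ty": 0,"tz": 0,"yaw": 0,"jaw": 5}]}}

```text
t: 18.4
tcp_pos: [0.4578, -0.3076, 0.2254]
orientation: [-0.0, 0.054, 0.999, 0.0]
ft_force: [0.2, -0.3, -0.4]
finger_gap: 0.0138
grip_force: 30.0
```

```bash
python3 - <<'E'
from h import *
c=look(["cast","cast_front"],"wrist","pics/w6.png")
s,R,p=tool();print(p,np.degrees(np.arctan2(R[1,1],R[0,1])),go([.4556,-.3084,.15]))
q=(cloud(c)-p)@R*1000
ms=silhouettes("cast",c)
for r in ms[:2]:
  w=q[r["mask"]];w=w[(w[:,2]>60)&(w[:,2]<110)]
  print(r["p"],r["mask"].sum(),len(w),np.percentile(w,[1,50,99],axis=0).round(1).tolist() if len(w) else 0)
  b=w[(w[:,2]<78)&(w[:,0]>12)]  # block top, toward camera
  if len(b)>20:
    print("back edge x",np.percentile(b[:,0],98),"y",np.percentile(b[:,1],[1,99]),"plane",np.linalg.lstsq(np.c_[b[:,:2],np.ones(len(b))],b[:,2],rcond=None)[0])
E
```

```text
wrist cast 0.95 [ 0.4553 -0.3064  0.1328] [254. 215.]
wrist cast 0.82 [ 0.637  -0.1139  0.0026] [419. 296.]
wrist cast_front 0.58 [ 0.4927 -0.3114  0.1304] [252. 262.]
wrist cast_front 0.57 [ 0.6179 -0.0826 -0.0022] [442. 279.]
[ 0.45761188 -0.30795211  0.2253541 ] 83.71904706592255 [ 1.9 -0.7 75.4]
0.7 1684 0 0
0.61 4639 3546 [[2.6, -28.8, 62.6], [19.7, 0.9, 72.3], [30.6, 31.4, 84.5]]
back edge x 30.07380058347449 y [-28.75987049  31.36930444] plane [ 1.42472753e-01 -9.37547559e-04  6.91900855e+01]
```

View pics/w6.png

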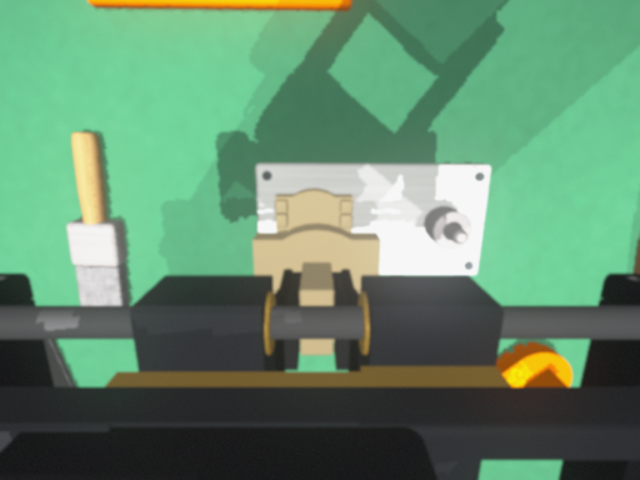

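The picture shows the held cast above the lower cast with flat backs toward the robot, and the collar on the post at (225,115)/(450,225). Next I'll check level with a cleaner plane fit.

```bash
python3 - <<'E'
from h import *
c=camera("wrist");s,R,p=tool();q=((cloud(c)-p)@R*1000)
near=(c["range_z"]>.1)
for x0,x1 in((16,20),(20,24),(22,26)):
  for y0,y1 in((-27,-9),(9,27)):
    m=near&(q[...,0]>x0)&(q[...,0]<x1)&(q[...,1]>y0)&(q[...,1]<y1)&(q[...,2]>66)&(q[...,2]<80)
    print(x0,y0,m.sum(),np.percentile(q[m][:,2],[5,25,50,75,95]).round(1) if m.sum() else 0)
m=near&(q[...,0]>16)&(q[...,0]<24.5)&(abs(q[...,1])<28)&(abs(q[...,1])>9)&(abs(q[...,2]-73)<4)
b=q[m];print("plane",np.linalg.lstsq(np.c_[b[:,:2],np.ones(len(b))],b[:,2],rcond=None)[0],len(b))
m=near&(q[...,0]>20)&(q[...,2]>70)&(q[...,2]<98)&(abs(q[...,1])<36)
b=q[m];print("back wall x by z",[(z,np.median(b[(abs(b[:,2]-z)<1)&(abs(b[:,1])<24)][:,0]).round(1)) for z in (75,78,81,84,86)],"y ext",np.percentile(b[:,1],[1,99]))
w=b[(b[:,2]>75)&(b[:,2]<86)&(abs(b[:,1])>14)];print("wall yaw",np.linalg.lstsq(np.c_[w[:,1:],np.ones(len(w))],w[:,0],rcond=None)[0])
m=near&(abs(q[...,0])<14)&(abs(q[...,1])<8)&(q[...,2]>30)&(q[...,2]<60);print("key top",m.sum(),np.percentile(q[m][:,2],[5,50,95]) if m.sum() else 0)
for a in (0,1):
  print(p,np.degrees(np.arctan2(R[1,1],R[0,1])))
E
```

```text
16 -27 179 [71.3 71.8 72.2 72.6 73.1]
16 9 181 [71.4 71.9 72.3 72.8 73.3]
20 -27 192 [71.3 72.  72.3 72.7 73.3]
20 9 191 [71.3 71.8 72.3 72.7 73.2]
22 -27 235 [71.4 72.1 72.5 73.2 78.1]
22 9 229 [71.3 71.9 72.4 72.9 77.6]
plane [-4.23292638e-03  1.63731863e-03  7.23405872e+01] 836
back wall x by z [(75, np.float64(28.3)), (78, np.float64(28.7)), (81, np.float64(27.9)), (84, np.float64(28.0)), (86, np.float64(29.0))] y ext [-29.29009761  31.01062244]
wall yaw [ 2.13112639e-03 -4.49307771e-03  2.63329840e+01]
key top 681 [37.21238603 38.40243783 45.44193502]
[ 0.45753332 -0.30804373  0.22535454] 83.70495519259786
[ 0.45753332 -0.30804373  0.22535454] 83.70495519259786
```

Emit:
{"fn": "apply_moves", "kwargs": {"series": [{"tx": 1,"ty": -0.5,"tz": 12,"yaw": 0.005,"jaw": 5},{"tx": 0.5,"ty": -0.5,"tz": 18,"yaw": 0,"jaw": 5},{"tx": 0,"ty": 0,"tz": 18,"yaw": 0,"jaw": 5},{"tx": 0,"ty": 0,"tz": 12,"yaw": 0,"jaw": 5},{"tx": 0,"ty": 0,"tz": 7,"yaw": 0,"jaw": 5},{"tx": 0,"ty": 0,"tz": 3,"yaw": 0,"jaw": 5},{"tx": 0,"ty": 0,"tz": 0,"yaw": 0,"jaw": 5},{"tx": 0,"ty": 0,"tz": 0,"yaw": 0,"jaw": 5},{"tx": 0,"ty": 0,"tz": 0,"yaw": 0,"jaw": 5},{"tx": 0,"ty": 0,"tz": 0,"yaw": 0,"jaw": 5},{"tx": 0,"ty": 0,"tz": 0,"yaw": 0,"jaw": 5},{"tx": 0,"ty": 0,"tz": 0,"yaw": 0,"jaw": 5},{"tx": 0,"ty": 0,"tz": 0,"yaw": 0,"jaw": 5},{"tx": 0,"ty": 0,"tz": 0,"yaw": 0,"jaw": 5},{"tx": 0,"ty": 0,"tz": 0,"yaw": 0,"jaw": 5},{"tx": 0,"ty": 0,"tz": 0,"yaw": 0,"jaw": 5}]}}

```text
t: 19.98
tcp_pos: [0.4559, -0.3089, 0.1554]
orientation: [-0.0, 0.057, 0.998, 0.0]
ft_force: [0.2, -0.2, -0.6]
finger_gap: 0.0139
grip_force: 30.0
```

```bash
python3 -c "
from h import *
s,R,p=tool();print(s['t'],p,np.degrees(np.arctan2(R[1,1],R[0,1])),R[2].round(4),go([.4555,-.3091,.145]))"
```

```text
19.9833 [ 0.4559293  -0.30886734  0.15536362] 83.42059324962264 [ 0.  0. -1.] [ 0.4 -0.3 10.4]
```

Emit:
{"fn": "apply_moves", "kwargs": {"series": [{"tx": 0.3,"ty": -0.2,"tz": 3,"yaw": 0,"jaw": 5},{"tx": 0,"ty": 0,"tz": 3,"yaw": 0,"jaw": 5},{"tx": 0,"ty": 0,"tz": 2,"yaw": 0,"jaw": 5},{"tx": 0,"ty": 0,"tz": 1.5,"yaw": 0,"jaw": 5},{"tx": 0,"ty": 0,"tz": 0,"yaw": 0,"jaw": 5},{"tx": 0,"ty": 0,"tz": 0,"yaw": 0,"jaw": 5},{"tx": 0,"ty": 0,"tz": 0,"yaw": 0,"jaw": 5},{"tx": 0,"ty": 0,"tz": 0,"yaw": 0,"jaw": 5},{"tx": 0,"ty": 0,"tz": 0,"yaw": 0,"jaw": 5},{"tx": 0,"ty": 0,"tz": 0,"yaw": 0,"jaw": 5},{"tx": 0,"ty": 0,"tz": 0,"yaw": 0,"jaw": 5},{"tx": 0,"ty": 0,"tz": 0,"yaw": 0,"jaw": 5}]}}

```text
t: 20.98
tcp_pos: [0.4557, -0.309, 0.1459]
orientation: [0.0, 0.057, 0.998, -0.0]
ft_force: [-0.6, -0.6, -0.8]
finger_gap: 0.0138
grip_force: 30.0
```

```bash
python3 - <<'E'
from h import *
c=camera("wrist");cv2.imwrite("pics/w7.png",cv2.resize(c["frame"][60:300,100:420],None,fx=2,fy=2))
s,R,p=tool();print(s['t'],p,go([.4555,-.3091,.145]))
P=cloud(c);q=(P-p)@R*1000;near=c["range_z"]>.1
B=near&(q[...,0]>10)&(q[...,0]<45)&(abs(q[...,1])<40)
m=B&(abs(P[...,2]-.073)<.003)&(abs(q[...,1])>9)&(q[...,0]<26);print("block top z",np.median(P[...,2][m]),m.sum())
u=B&(P[...,2]>.058)&(P[...,2]<.068);l=B&(P[...,2]>.018)&(P[...,2]<.038)
for n,k in(("up",u),("low",l)): w=q[k];print(n,len(w),"x med",np.median(w[:,0]).round(1),"y",np.percentile(w[:,1],[2,98]).round(1))
m=near&(P[...,2]>.04)&(P[...,2]<.048)&(np.hypot(P[...,0]-.468,P[...,1]+.2)<.02);print("collar",P[m].mean(0),m.sum())
E
```

```text
21.0333 [ 0.45563013 -0.30905439  0.14592339] [ 0.1 -0.1  0.9]
block top z 0.0736194801601584 1822
up 291 x med 26.5 y [-28.9  30.5]
low 805 x med 26.1 y [-29.3  29.6]
collar [ 0.46476436 -0.20254464  0.04442558] 1096
```

View pics/w7.png

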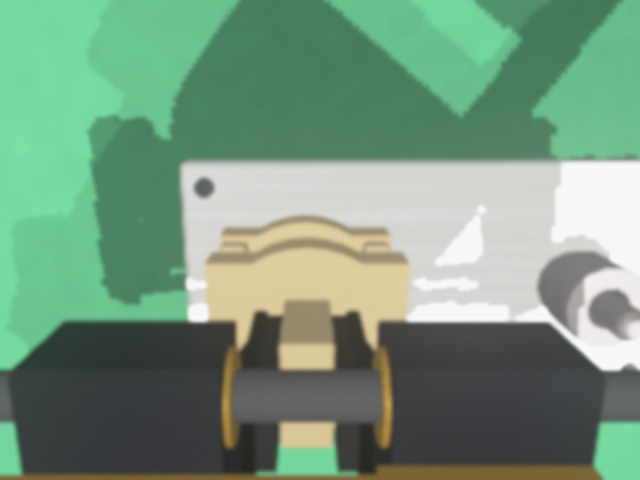

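The upper cast (crop 307,280) sits directly over the lower one (305,235), with the backs and sides agreeing to about 0.5 mm. The gap is about 6.7 mm, so I'll lower 0.6 mm, settle, and hand in.

Emit:
{"fn": "apply_moves", "kwargs": {"series": [{"tx": 0,"ty": 0,"tz": 0.6,"yaw": 0,"jaw": 5},{"tx": 0,"ty": 0,"tz": 0,"yaw": 0,"jaw": 5},{"tx": 0,"ty": 0,"tz": 0,"yaw": 0,"jaw": 5},{"tx": 0,"ty": 0,"tz": 0,"yaw": 0,"jaw": 5},{"tx": 0,"ty": 0,"tz": 0,"yaw": 0,"jaw": 5},{"tx": 0,"ty": 0,"tz": 0,"yaw": 0,"jaw": 5},{"tx": 0,"ty": 0,"tz": 0,"yaw": 0,"jaw": 5},{"tx": 0,"ty": 0,"tz": 0,"yaw": 0,"jaw": 5},{"tx": 0,"ty": 0,"tz": 0,"yaw": 0,"jaw": 5},{"tx": 0,"ty": 0,"tz": 0,"yaw": 0,"jaw": 5}]}}

```text
t: 21.87
tcp_pos: [0.4556, -0.309, 0.1452]
orientation: [0.0, 0.057, 0.998, 0.0]
ft_force: [-0.8, -0.2, -1.7]
finger_gap: 0.0141
grip_force: 30.0
```

```bash
python3 -c "
from h import *
s=observe();print(s['tcp_pos'],s['grip_force'],s['ft_force']);print(finish_job())"
```

```text
[ 0.4556322  -0.30902267  0.14524534] 30.000047176145017 [-0.826212   -0.24942496 -1.73604503]
the job is handed in; nothing more can be done
None
```

I handed the job in at 21.9 s: the collar sits fully down on the post's shoulder and is released, and the upper cast is held level and still about 6 mm (measured) above the lower cast, fronts matched.

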